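# Populate the rail of a control panel in wiring order

## Task

Clip the four loose grey modules onto the panel's rail in wiring order: the two-toggle breaker right beside the chunky screw terminals, then, going on towards the brass bar, the power supply, the meter and the narrow time relay. Set each one square on the rail and press it straight down until it snaps fully home; they stand side by side, no gap between neighbours (or to the terminals) wider than 10 mm. Leave the adapter brick and the screwdriver where they lie.

Things in the scene. Friction and masses are not known exactly. Their poses are not given: they have to be found in the camera images.
- panel: Fixed steel panel, 120 (x) x 320 (y) x 2 mm, on four feet, its top 22 mm above the bench, with a top-hat rail, 296 mm long, along its middle (x = 0, along y), 35 mm wide over the flanges, its top 37 mm above the bench. Up to 0.12 rad askew. Origin: below the centre, on the bench. A clipped-on module has its origin at x = 0 +-2 mm, z = 26 mm in this frame, axes parallel.
- terminals: Incoming terminals: block of four chunky grey screw terminals, each with two big screws; 40 mm along the rail (y), 54 mm across (x), top 72 mm above the bench; fixed at one end of the rail, either end. Origin: middle of its width, on the rail's centre line, 26 mm above the bench.
- brass_bar: Common bar: brass bar with a row of five screws on two insulating feet, 40 mm along the rail (y), 48 mm across (x), top 66 mm above the bench; fixed at the rail's other end. Origin: middle of its width, on the rail's centre line. Free rail from terminals to bar: 206 mm.
- breaker: Loose breaker, 36 mm wide, two black toggles with a tie bar on its nose (to 79 mm high). All modules: light grey; origin at the centre of the underside, y = width (goes along the rail), x = length (across it), z up; housing 90 mm in x to 49 mm high, then a nose 45 mm in x, as wide as the module, to 69 mm: grip the nose across x, tips above the shoulders. Seat 11 mm above the origin. 0.22 kg.
- supply: Loose power supply, the widest module, 54 mm, with dark vent slots on its nose; shape and axes as the breaker's, no toggles; 0.26 kg. Every module has a sprung clip underneath, its dark tab 7 mm out at the -x end (the robot's side within 0.3 rad). On the rail it first stands 6 mm high; held level, 6 to 8 N straight down snaps it home. Lead-in 2.5 mm either way in x.
- meter: Loose meter, 36 mm wide, with a display window and two black push buttons on its nose and no toggles; light grey, shape, axes, nose and clip as the breaker's (nose 45 mm in x, 49 to 69 mm high); 0.16 kg.
- relay: Loose time relay, the narrowest module, 22.5 mm wide, with two small round white dials on its nose; light grey, shape, axes, nose and clip as the breaker's (nose 45 mm in x, 49 to 69 mm high); 0.12 kg.
- adapter: Bystander: black power adapter brick, 100 x 52 x 30 mm, lying loose among the modules in the tray. Origin: centre of its underside.
- tray: Fixed dark grey parts tray, 227 (x) x 283 (y) mm, in which the modules stand at the start; flat floor 28 mm above the bench, rim 34 mm. Origin: below its centre, on the bench.
- screwdriver: Bystander: red-handled screwdriver, 185 mm long, 25 mm thick, lying loose on the bench at the left. Origin: centre of its underside.

How it is judged:
At the end, for the whole second after the job is handed in: In a row along the rail: terminals, breaker, power supply, meter, time relay, gaps under 12 mm; each module within 5 mm of the centre line, within 2.5 mm of fully down, upright within 0.06 rad, parallel within 0.12 rad, released, at rest (z of breaker in the frame of panel between 0.023 and 0.0285 m and x of breaker in the frame of panel between -0.005 and 0.005 m and angle between each of breaker, supply, meter, relay's own z axis and vertical below 0.06 rad and angle between the y axis of each of breaker, supply, meter, relay and the y axis of panel, either way round below 0.12 rad and linear speed of each of breaker, supply, meter, relay below 0.02 m/s and z of supply in the frame of panel between 0.023 and 0.0285 m and x of supply in the frame of panel between -0.005 and 0.005 m and z of meter in the frame of panel between 0.023 and 0.0285 m and x of meter in the frame of panel between -0.005 and 0.005 m and z of relay in the frame of panel between 0.023 and 0.0285 m and x of relay in the frame of panel between -0.005 and 0.005 m and horizontal distance between terminals and breaker below 0.05 m and horizontal distance between breaker and supply below 0.057 m and horizontal distance between supply and meter below 0.057 m and horizontal distance between meter and relay below 0.04125 m); the robot touches nothing.
It fails at once if the adapter brick is pushed away (distance of adapter from where it was at the start of the episode above 0.03 m).
It fails at once if the screwdriver is pushed away (distance of screwdriver from where it was at the start of the episode above 0.03 m).
It also fails if it takes over 109 s, if anything falls off the work surface, if the arm or the gripper's body presses on something with over 40 N, if the wrist force passes 120 N, or if a joint passes its speed limit or range.

## Robot

A 6-joint arm with a two-finger parallel gripper is mounted at the origin on a cart in front of the work surface, level with it; the furniture and walls round the work are solid. World frame = base frame: x ahead of the robot, y to its left, z up, the work surface at z = 0. Lengths are in m, angles in rad, forces in N, time in s.
With the tool pointing down it reaches from about 0.375 to 0.975 m from the base axis. Payload 3.8 kg.
Tool frame: the origin (TCP) lies at the very end of the fingers, on their centre line; the grasp point (between the pads) lies behind it (arm.hold_point_z is the z of the grasp point in the tool frame, in m); z points along the fingers, y is the line along which they close (so a half turn about z gives the same grasp; the last joint's range is limited). The gripper opens to 88 mm and grips with 3 to 60 N. Pads are 18 mm wide; open, the fingers measure 123 mm over their backs; the gripper's body (75 mm by 187 mm) begins 45 mm behind the grasp point.
Start: joints at [1.295, 0.264, 1.604, -0, 1.274, -0.037], TCP at [0.16, 0.656, 0.239] pointing down, gripper open.
Joint ranges: [-2.63, 2.63], [-0.94, 2.18], [0.31, 2.57], [-1.31, 4.45], [0, 2.66], [-2.55, 2.55]. Speed limits (rad/s): [2.57, 2.57, 3.14, 3.14, 3.14, 3.14].

## Interface

Orientations are given as [roll, pitch, yaw] about the fixed x, y, z axes, in that order (R = Rz(yaw) Ry(pitch) Rx(roll)).
In Python, from cell import readout, grab_frame, camera_info, arm gives the robot as it stands.
- The arm moves only by the shell command python3 -m creep 'ROWS' [OPENING]. ROWS is JSON, a list of rows, each an object of numbers: "x", "y", "z": the shift along the tool's x, y, z scaled (see below); "spin": the turn about the tool's z scaled (see below). A call has 1 to 20 rows; each row is the pose to reach, as a shift and turn from the pose commanded when the call began, along the tool's axes at that moment; what a row does not reach only later rows make up. The controller multiplies each number of a shift by 0.5 m and each number of a turn by 45 degrees. A row lasts 1/10 s, in which the tool goes at most 50 mm and 8.59 degrees, less where a joint would pass 70% of its speed; a pose out of reach is approached as far as the arm can. A call with a number of a shift or a turn outside -1 to 1 is refused whole. A call with a gripper value outside its range is refused whole. OPENING is the opening, from -1 (shut) to 1 (fully open), set as the call begins (- or left out, the last holds). The fingers move at their own pace and stop on an object; the grip force is fixed at half the most. Time passes only in rows, so rows that repeat a pose let the fingers close. It gives the time, the measured TCP pose, the force, the opening and the grip force at its end, in the units of the state.
- readout.get_obs(): the state, without advancing time (a new reading comes with each control period).
- grab_frame(name): name is "side" or "top" or "wrist"; returns the picture (480x640x3 uint8, blue, green, red); there is no depth.
- camera_info(name): a dict with "K" (3x3 intrinsics, pixels), "world_to_cam" (4x4, takes a point from world to camera coordinates). Camera axes: x right, y up, looking along -z (the intrinsics and any distortion apply to the point x, -y, -z); pixel columns grow to the right and rows downward; lengths in m; the calibration is good to about 2 mm. A picture is of the moment at which its call begins: read the wrist's pose just before it. camera_info takes no time and is no camera call; for the wrist camera it gives the pose at the moment of the call.
- arm.sign_off(): hands the job in; it is judged then, once.
The state is a dict: "time": time; "qpos": joint angles; "joint_velocities": joint speeds; "joint_torque": joint torques, N m; "eef_pos": TCP position; "tcp_rot": TCP orientation; "wrist_force": force on the tool from outside, world axes, zero at the start; "ft_torque": the same for the moment, N m; "gripper_width": opening from 0.0 (shut) to 1.0 (fully open); "finger_force": force on a finger pad.
Only numpy, scipy, OpenCV 4.12 (cv2) and the standard library are available. Lean on these libraries where they do the work, as an engineer would, in place of code of your own. Each camera call takes 0.05 s, during which the arm holds its last target. There are 200 camera calls.

## Working session

There is one attempt and no reset: what is moved stays moved. The work goes in short steps, Python scripts to look and compute and a shell command to move; the robot and the scene stay as the last step left them, time stands still between calls to the robot, and variables do not carry over. Pictures are saved under pics/ and viewed, at most 14 in all, crops included, and the job is handed in when it is done.

```bash
ls; mkdir -p pics
python3 - <<'E'
from cell import readout, grab_frame, camera_info, arm
import cv2
for n in ["top","side"]:
    cv2.imwrite(f"pics/{n}0.png",grab_frame(n)); c=camera_info(n); print(n,c)
print(readout.get_obs(), arm.hold_point_z)
E
```

```text
pics
top {'K': array([[563.33265372,   0.        , 314.53896041],
       [  0.        , 563.33265372, 236.68772902],
       [  0.        ,   0.        ,   1.        ]]), 'world_to_cam': array([[ 2.21117293e-02, -9.99744689e-01,  4.65061416e-03,
        -2.19881454e-02],
       [ 9.86631461e-01,  2.25724839e-02,  1.61396542e-01,
        -5.37219476e-01],
       [-1.61460312e-01,  1.01968558e-03,  9.86878679e-01,
        -1.26964334e+00],
       [ 0.00000000e+00,  0.00000000e+00,  0.00000000e+00,
         1.00000000e+00]])}
side {'K': array([[588.61413858,   0.        , 318.25973729],
       [  0.        , 588.61413858, 244.16324584],
       [  0.        ,   0.        ,   1.        ]]), 'world_to_cam': array([[ 0.90934694, -0.4154004 ,  0.02303601, -0.48118443],
       [ 0.20091596,  0.48695903,  0.85000216, -0.15491455],
       [-0.36430883, -0.76831856,  0.52627528, -1.47371616],
       [ 0.        ,  0.        ,  0.        ,  1.        ]])}
{'time': 0.1, 'qpos': array([ 1.29507729e+00,  2.64644220e-01,  1.60523003e+00, -2.04561768e-05,
        1.27372066e+00, -3.69246763e-02]), 'joint_velocities': array([-6.95456999e-04, -2.04860732e-03, -4.38848571e-05, -1.08576223e-03,
        5.86626754e-05, -1.40878106e-04]), 'joint_torque': array([-3.47828573e-04, -5.03625190e+01, -3.58067930e+01,  7.30953156e-02,
        2.33837008e-02, -4.91939954e-05]), 'eef_pos': array([0.1595069 , 0.65521728, 0.23753916]), 'tcp_rot': array([-3.13959105e+00, -5.43807488e-05,  2.90280425e+00]), 'wrist_force': array([-0.33033879,  0.14128957, -0.55773666]), 'ft_torque': array([ 0.01179827, -0.01465394, -0.03547689]), 'finger_force': 0.0, 'gripper_width': 0.99807472939113} -0.0187
```

View pics/top0.png

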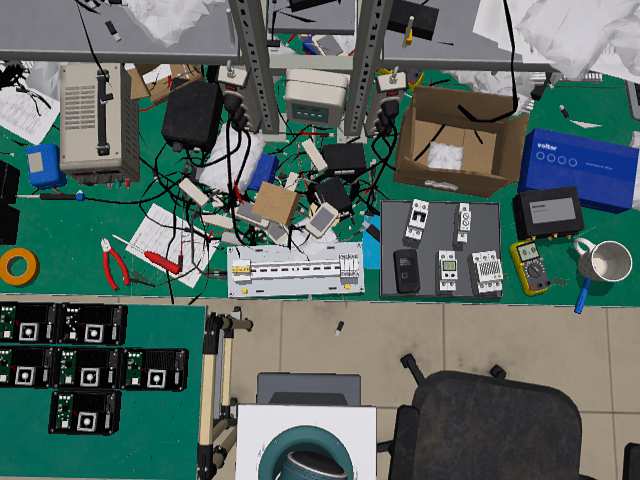

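View pics/side0.png

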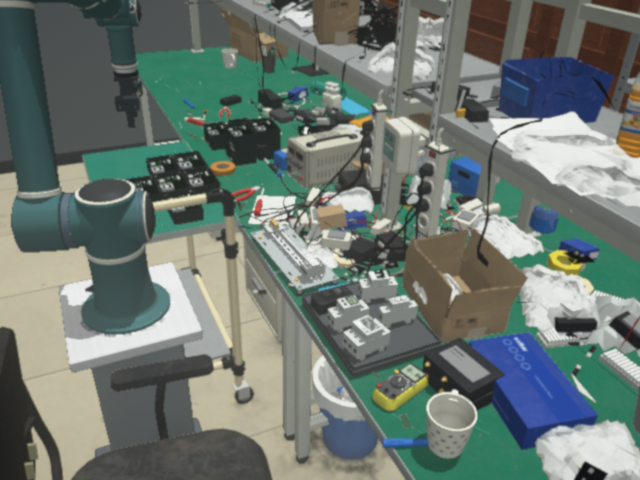

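Top view: the panel is at about (297,270) with the brass bar at its left (image) end and the terminals at its right. In the tray are the breaker (415,222), relay (463,222), meter (447,270), supply (486,270) and adapter (405,270). The screwdriver is at (165,262).

```bash
cat > h.py <<'E'
import numpy as np, cv2, json
from cell import readout, grab_frame, camera_info, arm
def ray(c,uv):
    K=c["K"]; W=c["world_to_cam"]; uv=np.asarray(uv,float)
    d=np.array([(uv[0]-K[0,2])/K[0,0],-(uv[1]-K[1,2])/K[1,1],-1]); R=W[:3,:3]
    return -R.T@W[:3,3], R.T@d
def onz(c,uv,z):
    o,d=ray(c,uv); return o+d*(z-o[2])/d[2]
def proj(c,p):
    q=c["world_to_cam"][:3,:3]@np.asarray(p,float)+c["world_to_cam"][:3,3]; K=c["K"]
    return np.array([K[0,0]*q[0]/-q[2]+K[0,2],K[1,1]*-q[1]/-q[2]+K[1,2]])
def tri(obs):
    A=np.zeros((3,3));b=np.zeros(3)
    for c,uv in obs:
        o,d=ray(c,uv); d=d/np.linalg.norm(d); P=np.eye(3)-np.outer(d,d); A+=P;b+=P@o
    p=np.linalg.solve(A,b)
    return p,[np.round(proj(c,p)-uv,1) for c,uv in obs]
def snap(n,tag):
    c=camera_info(n); c={k:np.array(v).tolist() for k,v in c.items()}
    cv2.imwrite(f"pics/{tag}.png",grab_frame(n)); json.dump(c,open(f"pics/{tag}.json","w"))
def cam(tag): return {k:np.array(v) for k,v in json.load(open(f"pics/{tag}.json")).items()}
def plan(target,yaw):
    "rows shift (scaled) in current tool axes to a world target and a tool yaw"
    from scipy.spatial.transform import Rotation as Ro
    o=readout.get_obs(); R=Ro.from_euler("xyz",o["tcp_rot"])
    s=R.inv().apply(np.asarray(target)-o["eef_pos"])/0.5
    Rt=Ro.from_euler("xyz",[np.pi,0,yaw])
    sp=np.degrees((R.inv()*Rt).as_rotvec())[2]/45
    print("shift",s.round(4),"spin",sp.round(4),"yaw now",o["tcp_rot"].round(4),"at",o["eef_pos"].round(4),"t",o["time"].round(2))
E
python3 - <<'E'
from h import *
c=camera_info("top")
for n,uv,z in [("panel",(297,270),.037),("term",(348,262),.07),("brass",(242,270),.06),("breaker",(415,222),.1),("relay",(463,222),.1),("meter",(447,270),.1),("supply",(486,270),.1),("adapter",(405,270),.05),("sd",(165,262),.02)]:
    print(n,onz(c,uv,z).round(3))
import cv2
im=cv2.imread("pics/top0.png")
a=cv2.resize(im[190:310,220:380],None,fx=5,fy=5,interpolation=cv2.INTER_CUBIC)
c=camera_info("wrist");print(c);snap("wrist","w0")
plan([.5,-.2,.35],np.pi)
E
```

```text
panel [0.459 0.029 0.037]
term [ 0.477 -0.087  0.07 ]
brass [0.454 0.154 0.06 ]
breaker [ 0.567 -0.234  0.1  ]
relay [ 0.569 -0.342  0.1  ]
meter [ 0.46  -0.304  0.1  ]
supply [ 0.462 -0.391  0.1  ]
adapter [ 0.464 -0.22   0.05 ]
sd [0.473 0.341 0.02 ]
{'K': array([[369.33749777,   0.        , 317.4940496 ],
       [  0.        , 369.33749777, 233.75744459],
       [  0.        ,   0.        ,   1.        ]]), 'world_to_cam': array([[ 0.23523811,  0.97193441, -0.0025557 , -0.6732346 ],
       [-0.92866738,  0.22398876, -0.29564494,  0.04051629],
       [-0.28677505,  0.07192035,  0.95529448, -0.39198838],
       [ 0.        ,  0.        ,  0.        ,  1.        ]])}Traceback (most recent call last):
  File "<stdin>", line 9, in <module>
  File "h.py", line 29, in plan
    print("shift",s.round(4),"spin",sp.round(4),"yaw now",o["tcp_rot"].round(4),"at",o["eef_pos"].round(4),"t",o["time"].round(2))
                                                                                                               ^^^^^^^^^^^^^^^
AttributeError: 'float' object has no attribute 'round'
```

View pics/w0.png

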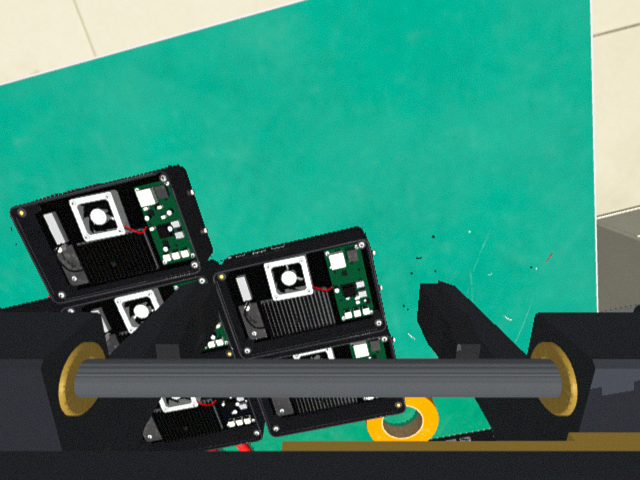

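The wrist view shows only the side bench; I'll swing over to the work.

```bash
sed -i 's/o\["time"\].round(2)/round(o["time"],2)/' h.py
python3 - <<'E'
from h import *
plan([.46,.25,.33],np.pi/2)
E
```

```text
shift [-0.7756 -0.6458 -0.1835] spin 1.696 yaw now [-3.1399e+00 -1.0000e-04  2.9028e+00] at [0.1595 0.6553 0.2377] t 0.15
```

```bash
python3 -m creep '[{"x":-0.776,"y":-0.646,"z":-0.18,"spin":1},{"x":-0.776,"y":-0.646,"z":-0.18,"spin":1},{"x":-0.776,"y":-0.646,"z":-0.18,"spin":1},{"x":-0.776,"y":-0.646,"z":-0.18,"spin":1},{"x":-0.776,"y":-0.646,"z":-0.18,"spin":1},{"x":-0.776,"y":-0.646,"z":-0.18,"spin":1},{"x":-0.776,"y":-0.646,"z":-0.18,"spin":1},{"x":-0.776,"y":-0.646,"z":-0.18,"spin":1},{"x":-0.776,"y":-0.646,"z":-0.18,"spin":1},{"x":-0.776,"y":-0.646,"z":-0.18,"spin":1},{"x":-0.776,"y":-0.646,"z":-0.18,"spin":1},{"x":-0.776,"y":-0.646,"z":-0.18,"spin":1}]'
python3 - <<'E'
from h import *
plan([.46,.01,.33],np.pi/2)
E
```

```text
time: 1.35
eef_pos: [0.4612, 0.2489, 0.3289]
tcp_rot: [3.141, -0.0, 2.114]
wrist_force: [-0.2, 0.2, 0.1]
gripper_width: 1.003
finger_force: 0.0
shift [-0.4079 -0.2489 -0.0024] spin 0.6911 yaw now [ 3.1412e+00 -2.0000e-04  2.1136e+00] at [0.4612 0.2489 0.3289] t 1.35
```

```bash
python3 -m creep '[{"x":-0.43,"y":-0.32,"spin":0.691},{"x":-0.43,"y":-0.32,"spin":0.691},{"x":-0.43,"y":-0.32,"spin":0.691},{"x":-0.43,"y":-0.32,"spin":0.691},{"x":-0.43,"y":-0.32,"spin":0.691},{"x":-0.43,"y":-0.32,"spin":0.691},{"x":-0.43,"y":-0.32,"spin":0.691},{"x":-0.43,"y":-0.32,"spin":0.691}]'
python3 - <<'E'
from h import *
plan([.46,.01,.33],np.pi/2); snap("wrist","pA")
E
python3 -m creep '[{"x":-0.16,"y":0.2},{"x":-0.16,"y":0.2},{"x":-0.16,"y":0.2},{"x":-0.16,"y":0.2}]'
python3 - <<'E'
from h import *
plan([.45,-.3,.33],np.pi/2); snap("wrist","pB")
E
python3 -m creep '[{"x":-0.42,"y":-0.2},{"x":-0.42,"y":-0.2},{"x":-0.42,"y":-0.2},{"x":-0.42,"y":-0.2},{"x":-0.42,"y":-0.2},{"x":-0.42,"y":-0.2},{"x":-0.42,"y":-0.2}]'
python3 - <<'E'
from h import *
plan([.55,-.4,.33],np.pi/2); snap("wrist","tA")
E
python3 -m creep '[{"x":-0.2,"y":0.2},{"x":-0.2,"y":0.2},{"x":-0.2,"y":0.2},{"x":-0.2,"y":0.2}]'
python3 - <<'E'
from h import *
plan([.55,-.4,.33],np.pi/2); snap("wrist","tB")
E
```

```text
shift [-0.4079 -0.2489 -0.0024] spin 0.6911 yaw now [ 3.1412e+00 -2.0000e-04  2.1136e+00] at [0.4612 0.2489 0.3289] t 1.35
shift [-0.9304 -0.5874 -0.0038] spin 0.6933 yaw now [-3.1411e+00 -1.0000e-03  2.1153e+00] at [0.4602 0.2501 0.3284] t 1.4
shift [-1.2061 -0.5216 -0.0046] spin 0.6955 yaw now [-3.1406e+00 -1.1000e-03  2.1170e+00] at [0.4596 0.2508 0.3281] t 1.45
shift [-1.2065 -0.5231 -0.0046] spin 0.6972 yaw now [-3.1404e+00 -1.0000e-03  2.1183e+00] at [0.4592 0.2512 0.328 ] t 1.5invalid input
invalid input
invalid input
invalid input
```

```bash
python3 -m creep '[{"x":-0.43,"y":-0.32,"z":0,"spin":0.697},{"x":-0.43,"y":-0.32,"z":0,"spin":0.697},{"x":-0.43,"y":-0.32,"z":0,"spin":0.697},{"x":-0.43,"y":-0.32,"z":0,"spin":0.697},{"x":-0.43,"y":-0.32,"z":0,"spin":0.697},{"x":-0.43,"y":-0.32,"z":0,"spin":0.697},{"x":-0.43,"y":-0.32,"z":0,"spin":0.697},{"x":-0.43,"y":-0.32,"z":0,"spin":0.697}]'
python3 - <<'E'
from h import *
plan([.46,.01,.33],np.pi/2)
E
```

```text
time: 2.35
eef_pos: [0.4352, -0.0153, 0.3284]
tcp_rot: [-3.141, -0.001, 1.571]
wrist_force: [-0.8, 0.5, 0.4]
gripper_width: 0.999
finger_force: 0.0
shift [ 0.0507  0.0496 -0.0031] spin -0.0001 yaw now [-3.1413e+00 -1.0000e-03  1.5707e+00] at [ 0.4352 -0.0153  0.3284] t 2.35
```

```bash
python3 -c 'from h import *;snap("wrist","pA")'
python3 -m creep '[{"x":-0.12,"y":0.2,"z":0,"spin":0},{"x":-0.12,"y":0.2,"z":0,"spin":0},{"x":-0.12,"y":0.2,"z":0,"spin":0},{"x":-0.12,"y":0.2,"z":0,"spin":0}]'
python3 -c 'from h import *;snap("wrist","pB")'
python3 -m creep '[{"x":-0.46,"y":-0.2,"z":0,"spin":0},{"x":-0.46,"y":-0.2,"z":0,"spin":0},{"x":-0.46,"y":-0.2,"z":0,"spin":0},{"x":-0.46,"y":-0.2,"z":0,"spin":0},{"x":-0.46,"y":-0.2,"z":0,"spin":0},{"x":-0.46,"y":-0.2,"z":0,"spin":0},{"x":-0.46,"y":-0.2,"z":0,"spin":0},{"x":-0.46,"y":-0.2,"z":0,"spin":0}]'
python3 -c 'from h import *;snap("wrist","tA")'
python3 -m creep '[{"x":-0.2,"y":0.2,"z":0,"spin":0},{"x":-0.2,"y":0.2,"z":0,"spin":0},{"x":-0.2,"y":0.2,"z":0,"spin":0},{"x":-0.2,"y":0.2,"z":0,"spin":0}]'
python3 - <<'E'
from h import *
snap("wrist","tB")
for a in "pt":
    A=cv2.imread(f"pics/{a}A.png");B=cv2.imread(f"pics/{a}B.png")
    cv2.imwrite(f"pics/{a}.png",np.vstack([A[:300],B[:300]]))
E
```

```text
time: 2.8
eef_pos: [0.5371, -0.0756, 0.3275]
tcp_rot: [-3.14, -0.001, 1.572]
wrist_force: [-0.5, -0.9, 0.7]
gripper_width: 1.001
finger_force: 0.0
time: 3.65
eef_pos: [0.4355, -0.3047, 0.3289]
tcp_rot: [3.141, -0.001, 1.572]
wrist_force: [-0.6, -0.0, -0.4]
gripper_width: 0.996
finger_force: 0.0
time: 4.1
eef_pos: [0.5386, -0.4071, 0.3257]
tcp_rot: [-3.14, -0.001, 1.572]
wrist_force: [-0.0, 1.0, 0.5]
gripper_width: 1.003
finger_force: 0.0
```

View pics/p.png

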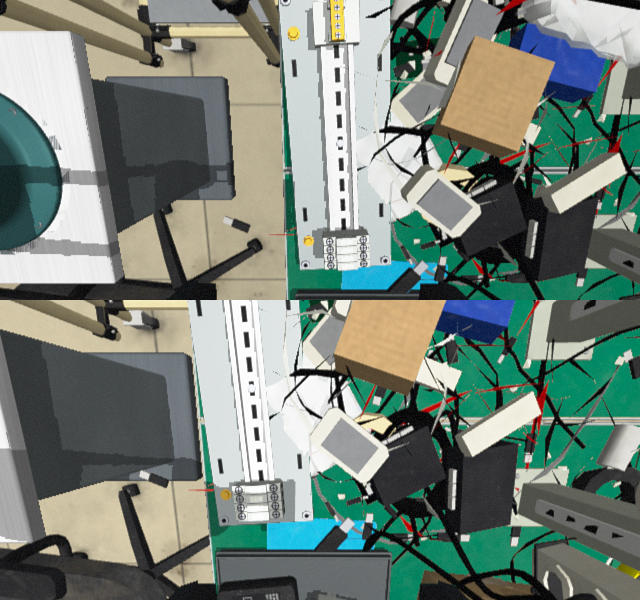

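View pics/t.png

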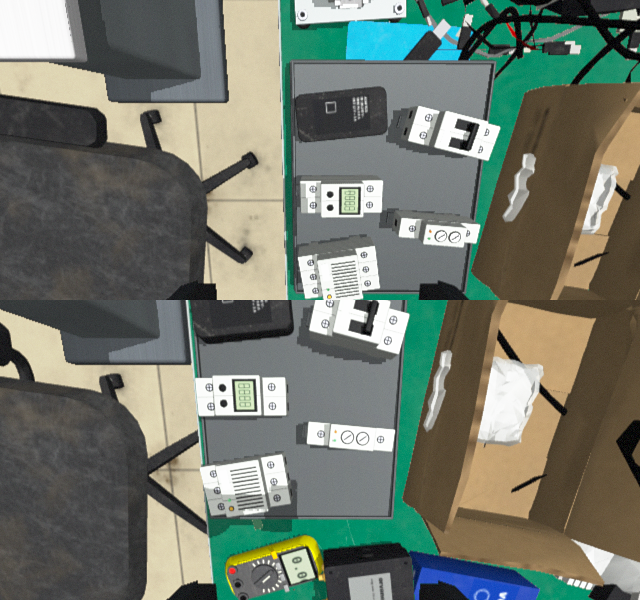

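Both pairs are usable. In pA the panel runs from the brass bar (337,20) to the terminals (347,252). In tA: breaker (455,133), meter (345,198), relay (440,232), supply (340,270), adapter (340,113). Now enlarged crops.

Run:
```python
from h import *
r=lambda im,s:cv2.resize(im,None,fx=s,fy=s,interpolation=cv2.INTER_CUBIC)
A=cv2.imread("pics/tA.png");B=cv2.imread("pics/tB.png")
cv2.imwrite("pics/tAc.png",r(A[95:305,290:510],2.8)) 
cv2.imwrite("pics/tBc.png",r(B[0:220,190:415],2.7))
A=cv2.imread("pics/pA.png");B=cv2.imread("pics/pB.png")
cv2.imwrite("pics/pc.png",np.hstack([r(A[:285,280:400],2.1),r(B[:285,190:310],2.1)]))
```

```text
(no output)
```

View pics/tAc.png

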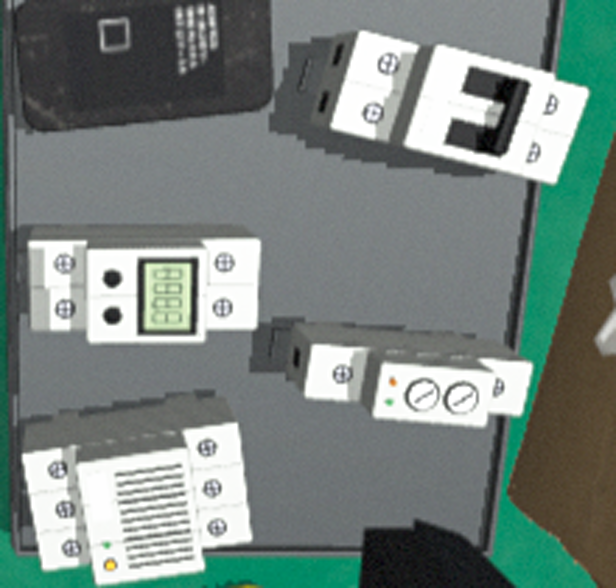

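View pics/tBc.png

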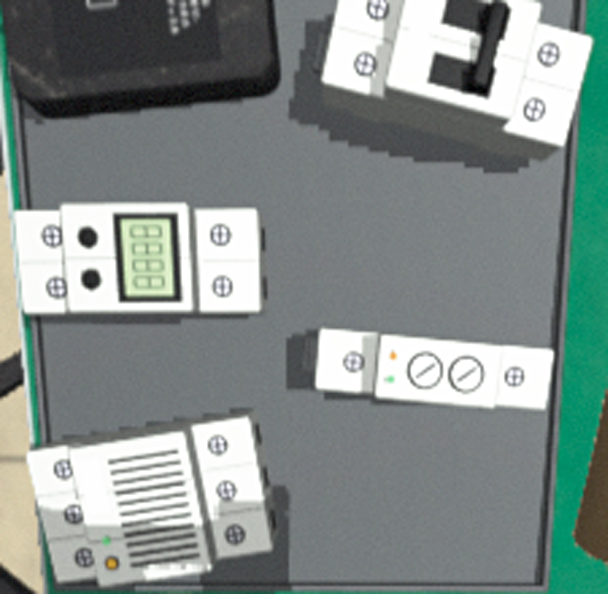

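View pics/pc.png

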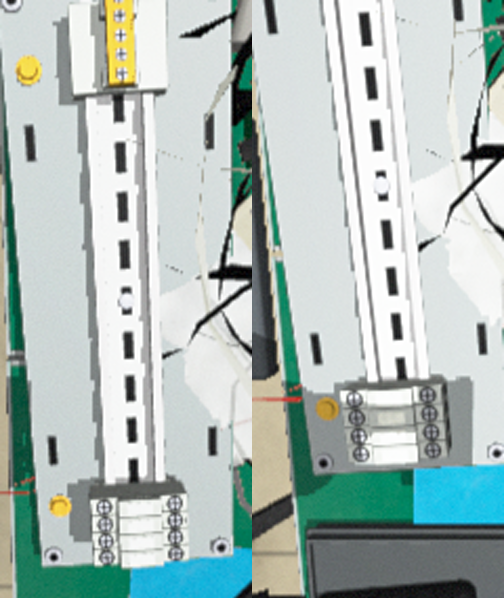

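```bash
cat > meas.py <<'E'
from h import *
tA,tB,pA,pB=map(cam,["tA","tB","pA","pB"])
fa=lambda p:(np.array(p)+.5)/2.8-.5+[290,95]
fb=lambda p:(np.array(p)+.5)/2.7-.5+[190,0]
ga=lambda p:(np.array(p)+.5)/2.1-.5+[280,0]
gb=lambda p:(np.array(p)+.5)/2.1-.5+[190-120,0]
def go(n,A,B,ca,cb,f,g):
    P=[];E=[]
    for a,b in zip(A,B):
        p,e=tri([(ca,f(a)),(cb,g(b))]);P.append(p);E.append(np.abs(e).max())
    P=np.array(P); print(n,"centre",P.mean(0).round(4),"zs",P[:,2].round(3),"err",np.round(E,1)); return P
def onp(n,A,c,f,z): return np.array([onz(c,f(a),z) for a in A])
S={"meter":([(65,263),(65,308),(224,262),(222,307)],[(53,236),(57,287),(220,235),(222,286)]),
"relay":([(342,374),(498,387)],[(353,362),(514,376)]),
"supply":([(57,470),(65,509),(72,548),(207,447),(212,488),(217,527)],[(63,469),(73,514),(84,557),(218,445),(227,490),(235,534)]),
"breaker":([(388,63),(373,112),(551,103),(533,152)],[(377,9),(365,64),(548,54),(535,109)])}
for n,(A,B) in S.items():
    P=go(n,A,B,tA,tB,fa,fb); h=len(P)//2; v=P[h:].mean(0)-P[:h].mean(0); print("   yaw tri",np.arctan2(v[1],v[0]).round(3),"span",np.hypot(*v[:2]).round(4))
    for c,f,Q in((tA,fa,A),(tB,fb,B)):
        P=onp(n,Q,c,f,.077);v=P[h:].mean(0)-P[:h].mean(0);print("   plane",P.mean(0).round(4),np.arctan2(v[1],v[0]).round(3),np.hypot(*v[:2]).round(4))
N={"meter":([(87,249),(205,247),(208,340),(89,343)],[(62,203),(187,204),(191,311),(66,313)]),
"relay":([(378,361),(490,368),(486,427),(371,417)],[(379,335),(503,346),(499,408),(376,398)]),
"supply":([(77,460),(186,447),(203,571),(97,584)],[(75,441),(184,430),(212,572),(102,585)])}
for n,(A,B) in N.items():
    P=go(n+" nose",A,B,tA,tB,fa,fb); print("  l,w",np.linalg.norm(P[1]-P[0]).round(4),np.linalg.norm(P[3]-P[0]).round(4))
A=[(121,157),(123,207),(125,254),(126,300),(128,345),(130,387),(132,429),(134,469)]
B=[(365,29),(371,83),(376,135),(381,185),(387,240),(392,285),(396,327),(400,368)]
P=go("rail",A,B,pA,pB,ga,gb)
for c,f,Q in((pA,ga,A),(pB,gb,B)):
  R=onp("r",Q,c,f,.0295); k=np.polyfit(R[:,1],R[:,0],1); print("  line x=",k.round(4),"res",np.abs(np.polyval(k,R[:,1])-R[:,0]).max().round(4),R[:,1].round(3))
A=[(105,507),(105,525),(106,541),(107,558),(176,502),(176,520),(177,536),(177,552)]
B=[(355,398),(356,417),(357,435),(358,454),(427,395),(429,414),(431,432),(433,450)]
P=go("term",A,B,pA,pB,ga,gb)
for c,f,Q in((pA,ga,A),(pB,gb,B)): R=onp("",Q,c,f,.067);print("  ",R.mean(0).round(4),R[:,:2].round(4).tolist())
go("panel screws",[(54,556),(220,547)],[(323,463),(494,452)],pA,pB,ga,gb)
E
python3 meas.py
```

```text
meter centre [ 0.4596 -0.3088  0.0792] zs [0.079 0.079 0.079 0.079] err [0.1 0.1 0.1 0.1]
   yaw tri 0.008 span 0.0616
   plane [ 0.4598 -0.3091  0.077 ] 0.009 0.0619
   plane [ 0.459  -0.3088  0.077 ] 0.008 0.062
relay centre [ 0.5702 -0.3469  0.0809] zs [0.079 0.082] err [0.1 0.4]
   yaw tri -0.074 span 0.0616
   plane [ 0.5719 -0.3479  0.077 ] -0.084 0.0636
   plane [ 0.5704 -0.3474  0.077 ] -0.081 0.0622
supply centre [ 0.4591 -0.3986  0.0796] zs [0.08  0.08  0.081 0.079 0.079 0.079] err [0.  0.2 0.1 0.1 0.  0. ]
   yaw tri 0.152 span 0.0618
   plane [ 0.4593 -0.3996  0.077 ] 0.161 0.0621
   plane [ 0.4584 -0.3991  0.077 ] 0.156 0.0626
breaker centre [ 0.5753 -0.2419  0.0797] zs [0.078 0.079 0.081 0.081] err [0.3 0.2 0.6 0.3]
   yaw tri -0.233 span 0.0618
   plane [ 0.5767 -0.2418  0.077 ] -0.227 0.0634
   plane [ 0.5754 -0.2416  0.077 ] -0.226 0.0622
meter nose centre [ 0.4595 -0.3088  0.0985] zs [0.098 0.095 0.1   0.101] err [0.3 0.  0.7 0.6]
  l,w 0.0435 0.0358
relay nose centre [ 0.571  -0.3478  0.0942] zs [0.095 0.089 0.096 0.096] err [0.  0.2 0.3 0. ]
  l,w 0.0463 0.0224
su
[... 298 characters left out ...]
6   0.035  0.01  -0.014 -0.039 -0.063]
  line x= [-0.0601  0.4622] res 0.0002 [ 0.108  0.084  0.059  0.034  0.006 -0.017 -0.04  -0.063]
term centre [ 0.4677 -0.0872  0.0708] zs [0.07  0.071 0.072 0.074 0.071 0.07  0.07  0.068] err [0.1 0.2 0.1 0.3 0.5 0.3 0.5 0.5]
   [ 0.4681 -0.0883  0.067 ] [[0.4477, -0.0746], [0.4479, -0.0852], [0.4485, -0.0948], [0.4492, -0.105], [0.487, -0.0716], [0.4874, -0.0822], [0.4884, -0.0917], [0.4887, -0.1013]]
   [ 0.4669 -0.0883  0.067 ] [[0.4472, -0.074], [0.4471, -0.0842], [0.4471, -0.0941], [0.447, -0.1046], [0.4855, -0.0723], [0.4862, -0.0825], [0.487, -0.0923], [0.4878, -0.1023]]
panel screws centre [ 0.4686 -0.116   0.0302] zs [0.028 0.032] err [0.3 0.1]
```

Run:
```python
from h import *
plan([.5757,-.2418,.14],np.pi/2-.229)
```

```text
shift [0.3267 0.0788 0.3733] spin 0.2936 yaw now [-3.1392e+00 -2.4000e-03  1.5724e+00] at [ 0.537  -0.4056  0.3264] t 4.15
```

```bash
python3 -m creep '[{"x":0.327,"y":0.079,"z":0.373,"spin":0.294},{"x":0.327,"y":0.079,"z":0.373,"spin":0.294},{"x":0.327,"y":0.079,"z":0.373,"spin":0.294},{"x":0.327,"y":0.079,"z":0.373,"spin":0.294},{"x":0.327,"y":0.079,"z":0.373,"spin":0.294},{"x":0.327,"y":0.079,"z":0.373,"spin":0.294},{"x":0.327,"y":0.079,"z":0.373,"spin":0.294},{"x":0.327,"y":0.079,"z":0.373,"spin":0.294}]' 0.6
python3 - <<'E'
from h import *
plan([.5757,-.2418,.082],np.pi/2-.229)
E
```

```text
time: 4.95
eef_pos: [0.5757, -0.2435, 0.1446]
tcp_rot: [3.138, 0.001, 1.34]
wrist_force: [0.2, -0.0, 0.5]
gripper_width: 0.804
finger_force: 0.0
shift [ 0.0034 -0.0011  0.1253] spin -0.0022 yaw now [3.1381e+00 1.1000e-03 1.3401e+00] at [ 0.5757 -0.2435  0.1446] t 4.95
```

```bash
python3 -m creep '[{"x":0.001,"y":0,"z":0.06,"spin":0},{"x":0.001,"y":0,"z":0.116,"spin":0},{"x":0.001,"y":0,"z":0.116,"spin":0},{"x":0.001,"y":0,"z":0.116,"spin":0},{"x":0.001,"y":0,"z":0.116,"spin":0}]'
python3 - <<'E'
from h import *
plan([.5757,-.2418,.082],np.pi/2-.229); snap("wrist","g1")
E
```

```text
time: 5.45
eef_pos: [0.5764, -0.2442, 0.087]
tcp_rot: [3.137, 0.001, 1.338]
wrist_force: [0.1, 0.3, 0.1]
gripper_width: 0.801
finger_force: 0.0
shift [ 0.0043 -0.0025  0.01  ] spin -0.0045 yaw now [3.1373e+00 1.0000e-03 1.3383e+00] at [ 0.5764 -0.2442  0.087 ] t 5.45
```

```bash
python3 -m creep '[{"x":0.004,"y":-0.002,"z":0.01,"spin":-0.004},{"x":0.004,"y":-0.002,"z":0.01,"spin":-0.004},{"x":0.004,"y":-0.002,"z":0.01,"spin":-0.004}]'
python3 - <<'E'
from h import *
plan([.5757,-.2418,.082],np.pi/2-.229)
E
```

```text
time: 5.8
eef_pos: [0.5742, -0.2404, 0.0793]
tcp_rot: [3.142, 0.0, 1.342]
wrist_force: [-0.6, -0.3, 0.6]
gripper_width: 0.798
finger_force: 0.0
shift [-0.002   0.0035 -0.0053] spin 0.0008 yaw now [3.1415 0.     1.3424] at [ 0.5742 -0.2404  0.0793] t 5.8
```

```bash
for i in 1 2 3 4 5; do python3 -m creep '[{"x":0,"y":0,"z":0,"spin":0}]' | head -3; done
```

```text
time: 5.9
eef_pos: [0.5743, -0.2405, 0.0793]
tcp_rot: [3.142, 0.0, 1.342]
time: 6.0
eef_pos: [0.5743, -0.2405, 0.0793]
tcp_rot: [3.141, 0.0, 1.342]
time: 6.1
eef_pos: [0.5742, -0.2405, 0.0792]
tcp_rot: [-3.142, 0.0, 1.342]
time: 6.2
eef_pos: [0.5742, -0.2406, 0.0792]
tcp_rot: [-3.142, 0.0, 1.342]
time: 6.3
eef_pos: [0.5743, -0.2406, 0.0792]
tcp_rot: [3.142, 0.0, 1.342]
```

```bash
python3 -m creep '[{"x":-0.002,"y":0.003,"z":-0.005,"spin":0},{"x":-0.002,"y":0.003,"z":-0.005,"spin":0},{"x":-0.002,"y":0.003,"z":-0.005,"spin":0},{"x":-0.002,"y":0.003,"z":-0.005,"spin":0}]'
python3 -m creep '[{"x":0,"y":0,"z":0,"spin":0},{"x":0,"y":0,"z":0,"spin":0},{"x":0,"y":0,"z":0,"spin":0},{"x":0,"y":0,"z":0,"spin":0},{"x":0,"y":0,"z":0,"spin":0},{"x":0,"y":0,"z":0,"spin":0},{"x":0,"y":0,"z":0,"spin":0},{"x":0,"y":0,"z":0,"spin":0}]' 0.0
python3 - <<'E'
from h import *
plan([.4648,-.0459,.16],np.pi/2+.0607)
E
```

```text
time: 6.7
eef_pos: [0.5755, -0.2419, 0.0817]
tcp_rot: [3.142, -0.0, 1.342]
wrist_force: [-1.1, -0.2, 0.4]
gripper_width: 0.802
finger_force: 0.0
time: 7.5
eef_pos: [0.5758, -0.242, 0.0819]
tcp_rot: [3.141, 0.0, 1.342]
wrist_force: [2.1, -0.3, 0.4]
gripper_width: 0.508
finger_force: 30.0
shift [ 0.3317 -0.3049 -0.1564] spin -0.3683 yaw now [3.1409e+00 1.0000e-04 1.3422e+00] at [ 0.5758 -0.242   0.0819] t 7.5
```

```bash
python3 -m creep '[{"x":0,"y":0,"z":-0.08,"spin":0},{"x":0,"y":0,"z":-0.15,"spin":0},{"x":0.08,"y":-0.08,"z":-0.156,"spin":-0.1},{"x":0.16,"y":-0.15,"z":-0.156,"spin":-0.2},{"x":0.24,"y":-0.22,"z":-0.156,"spin":-0.3},{"x":0.3,"y":-0.27,"z":-0.156,"spin":-0.368},{"x":0.332,"y":-0.305,"z":-0.156,"spin":-0.368},{"x":0.332,"y":-0.305,"z":-0.12,"spin":-0.368},{"x":0.332,"y":-0.305,"z":-0.1,"spin":-0.368},{"x":0.332,"y":-0.305,"z":-0.1,"spin":-0.368},{"x":0.332,"y":-0.305,"z":-0.1,"spin":-0.368},{"x":0.332,"y":-0.305,"z":-0.1,"spin":-0.368},{"x":0.332,"y":-0.305,"z":-0.1,"spin":-0.368},{"x":0.332,"y":-0.305,"z":-0.1,"spin":-0.368}]' -1.0
python3 - <<'E'
from h import *
plan([.4648,-.0459,.095],np.pi/2+.0607); snap("wrist","b1"); snap("top","b1t")
E
```

```text
time: 8.9
eef_pos: [0.465, -0.046, 0.1322]
tcp_rot: [3.141, 0.0, 1.631]
wrist_force: [0.6, -0.0, -2.7]
gripper_width: 0.506
finger_force: 30.0
shift [ 0.0003 -0.0005  0.0743] spin -0.0011 yaw now [3.1409e+00 2.0000e-04 1.6306e+00] at [ 0.465  -0.046   0.1322] t 8.9
```

View pics/b1.png

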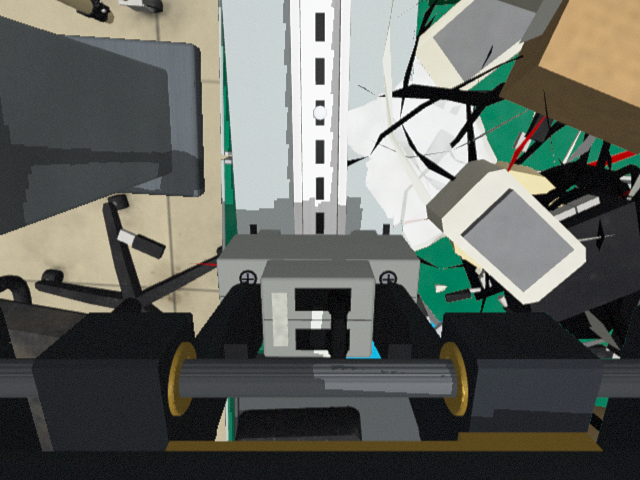

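The wrist view shows the breaker held square: nose centre at col 319, rail slots at col 320, parallel. Lowering.

```bash
python3 -m creep '[{"x":0,"y":0,"z":0.05,"spin":0},{"x":0,"y":0,"z":0.08,"spin":0},{"x":0,"y":0,"z":0.086,"spin":0},{"x":0,"y":0,"z":0.09,"spin":0},{"x":0,"y":0,"z":0.09,"spin":0},{"x":0,"y":0,"z":0.09,"spin":0},{"x":0,"y":0,"z":0.09,"spin":0},{"x":0,"y":0,"z":0.09,"spin":0}]'
python3 - <<'E'
from h import *
plan([.4648,-.0459,.080],np.pi/2+.0607)
E
```

```text
time: 9.8
eef_pos: [0.4649, -0.0457, 0.0872]
tcp_rot: [3.141, 0.0, 1.631]
wrist_force: [0.7, 0.3, -1.4]
gripper_width: 0.504
finger_force: 30.0
shift [-0.0004 -0.0003  0.0144] spin -0.0003 yaw now [3.1407e+00 2.0000e-04 1.6312e+00] at [ 0.4649 -0.0457  0.0872] t 9.8
```

```bash
python3 -m creep '[{"x":0,"y":0,"z":0.004,"spin":0},{"x":0,"y":0,"z":0.008,"spin":0},{"x":0,"y":0,"z":0.011,"spin":0},{"x":0,"y":0,"z":0.014,"spin":0},{"x":0,"y":0,"z":0.016,"spin":0},{"x":0,"y":0,"z":0.016,"spin":0},{"x":0,"y":0,"z":0.016,"spin":0},{"x":0,"y":0,"z":0.016,"spin":0}]'
```

```text
time: 10.6
eef_pos: [0.466, -0.0459, 0.0797]
tcp_rot: [3.139, 0.001, 1.631]
wrist_force: [2.0, 0.4, 5.1]
gripper_width: 0.503
finger_force: 30.0
```

```bash
for i in 1 2; do python3 -m creep '[{"x":0,"y":0,"z":0.003,"spin":0},{"x":0,"y":0,"z":0.003,"spin":0},{"x":0,"y":0,"z":0.003,"spin":0}]'; done
```

```text
time: 10.9
eef_pos: [0.4661, -0.0459, 0.0797]
tcp_rot: [3.139, 0.001, 1.631]
wrist_force: [-2.3, 1.5, 16.0]
gripper_width: 0.508
finger_force: 30.0
time: 11.2
eef_pos: [0.4663, -0.0459, 0.0794]
tcp_rot: [3.139, 0.001, 1.631]
wrist_force: [-5.4, 0.1, 25.8]
gripper_width: 0.506
finger_force: 30.0
```

Force now rises with no further travel, so it is home. Release and go to the supply.

```bash
python3 -m creep '[{"x":0,"y":0,"z":-0.005,"spin":0},{"x":0,"y":0,"z":-0.005,"spin":0},{"x":0,"y":0,"z":-0.005,"spin":0}]'
python3 -m creep '[{"x":0,"y":0,"z":0,"spin":0},{"x":0,"y":0,"z":0,"spin":0},{"x":0,"y":0,"z":0,"spin":0},{"x":0,"y":0,"z":0,"spin":0},{"x":0,"y":0,"z":-0.1,"spin":0},{"x":0,"y":0,"z":-0.18,"spin":0},{"x":0,"y":0,"z":-0.18,"spin":0},{"x":0,"y":0,"z":-0.18,"spin":0}]' 0.6
python3 - <<'E'
from h import *
plan([.4591,-.399,.11],np.pi/2+.156)
E
```

```text
time: 11.5
eef_pos: [0.4661, -0.0459, 0.0796]
tcp_rot: [3.139, 0.001, 1.631]
wrist_force: [1.5, -0.3, 9.0]
gripper_width: 0.506
finger_force: 30.0
time: 12.3
eef_pos: [0.4652, -0.0457, 0.169]
tcp_rot: [3.139, 0.0, 1.631]
wrist_force: [-0.1, 0.7, -1.3]
gripper_width: 0.805
finger_force: 0.0
shift [-0.7045 -0.055   0.1183] spin -0.1217 yaw now [3.1395e+00 5.0000e-04 1.6312e+00] at [ 0.4652 -0.0457  0.169 ] t 12.3
```

```bash
python3 -m creep '[{"x":-0.7045,"y":-0.055,"z":0,"spin":-0.122},{"x":-0.7045,"y":-0.055,"z":0,"spin":-0.122},{"x":-0.7045,"y":-0.055,"z":0,"spin":-0.122},{"x":-0.7045,"y":-0.055,"z":0,"spin":-0.122},{"x":-0.7045,"y":-0.055,"z":0,"spin":-0.122},{"x":-0.7045,"y":-0.055,"z":0,"spin":-0.122},{"x":-0.7045,"y":-0.055,"z":0,"spin":-0.122},{"x":-0.7045,"y":-0.055,"z":0.06,"spin":-0.122},{"x":-0.7045,"y":-0.055,"z":0.118,"spin":-0.122},{"x":-0.7045,"y":-0.055,"z":0.118,"spin":-0.122},{"x":-0.7045,"y":-0.055,"z":0.118,"spin":-0.122},{"x":-0.7045,"y":-0.055,"z":0.118,"spin":-0.122},{"x":-0.7045,"y":-0.055,"z":0.118,"spin":-0.122},{"x":-0.7045,"y":-0.055,"z":0.118,"spin":-0.122}]' 0.6
python3 - <<'E'
from h import *
plan([.4591,-.399,.082],np.pi/2+.156); snap("wrist","s1")
E
```

```text
time: 13.7
eef_pos: [0.4593, -0.3992, 0.1109]
tcp_rot: [3.14, 0.002, 1.728]
wrist_force: [0.7, -0.8, -0.2]
gripper_width: 0.8
finger_force: 0.0
shift [ 0.0006 -0.0004  0.0577] spin 0.0012 yaw now [3.1400e+00 2.2000e-03 1.7277e+00] at [ 0.4593 -0.3992  0.1109] t 13.7
```

```bash
python3 -m creep '[{"x":0,"y":0,"z":0.03,"spin":0.001},{"x":0,"y":0,"z":0.05,"spin":0.001},{"x":0,"y":0,"z":0.0575,"spin":0.001},{"x":0,"y":0,"z":0.0575,"spin":0.001},{"x":0,"y":0,"z":0.0575,"spin":0.001},{"x":0,"y":0,"z":0.0575,"spin":0.001},{"x":0,"y":0,"z":0.0575,"spin":0.001}]'
python3 -m creep '[{"x":0,"y":0,"z":0,"spin":0},{"x":0,"y":0,"z":0,"spin":0},{"x":0,"y":0,"z":0,"spin":0},{"x":0,"y":0,"z":0,"spin":0},{"x":0,"y":0,"z":0,"spin":0},{"x":0,"y":0,"z":0,"spin":0},{"x":0,"y":0,"z":0,"spin":0}]' -1.0
python3 - <<'E'
from h import *
plan([.462-.0607*.003,.003,.13],np.pi/2+.0607)
E
```

```text
time: 14.45
eef_pos: [0.4587, -0.3992, 0.0809]
tcp_rot: [3.141, 0.001, 1.726]
wrist_force: [0.3, -1.0, -0.1]
gripper_width: 0.795
finger_force: 0.0
time: 15.15
eef_pos: [0.459, -0.3991, 0.0809]
tcp_rot: [3.14, 0.001, 1.726]
wrist_force: [3.1, 0.6, 2.2]
gripper_width: 0.506
finger_force: 30.0
shift [ 0.7936  0.1301 -0.0988] spin 0.1206 yaw now [3.1405e+00 8.0000e-04 1.7262e+00] at [ 0.459  -0.3991  0.0809] t 15.15
```

```bash
python3 -m creep '[{"x":0,"y":0,"z":-0.1,"spin":0},{"x":0,"y":0,"z":-0.2,"spin":0},{"x":0.0,"y":0.0,"z":-0.2,"spin":0},{"x":0.1,"y":0.016,"z":-0.2,"spin":0.02},{"x":0.2,"y":0.033,"z":-0.2,"spin":0.04},{"x":0.3,"y":0.049,"z":-0.2,"spin":0.06},{"x":0.4,"y":0.065,"z":-0.2,"spin":0.08},{"x":0.5,"y":0.082,"z":-0.2,"spin":0.1},{"x":0.6,"y":0.1,"z":-0.2,"spin":0.12},{"x":0.7,"y":0.115,"z":-0.2,"spin":0.12},{"x":0.7936,"y":0.13,"z":-0.2,"spin":0.1206},{"x":0.7936,"y":0.13,"z":-0.2,"spin":0.1206},{"x":0.7936,"y":0.13,"z":-0.2,"spin":0.1206},{"x":0.7936,"y":0.13,"z":-0.2,"spin":0.1206},{"x":0.7936,"y":0.13,"z":-0.2,"spin":0.1206},{"x":0.7936,"y":0.13,"z":-0.15,"spin":0.1206},{"x":0.7936,"y":0.13,"z":-0.15,"spin":0.1206},{"x":0.7936,"y":0.13,"z":-0.15,"spin":0.1206},{"x":0.7936,"y":0.13,"z":-0.15,"spin":0.1206},{"x":0.7936,"y":0.13,"z":-0.15,"spin":0.1206}]'
python3 - <<'E'
from h import *
plan([.462-.0607*.003,.003,.0885],np.pi/2+.0607); snap("wrist","s2");snap("top","s2t");snap("side","s2s")
r=lambda im,s:cv2.resize(im,None,fx=s,fy=s,interpolation=cv2.INTER_CUBIC)
a=cv2.imread("pics/s2.png")[:390]
b=r(cv2.imread("pics/s2s.png")[200:300,230:350],2); 
a[:200,:240]=b
cv2.imwrite("pics/s2c.png",a)
E
```

```text
time: 17.15
eef_pos: [0.4619, 0.0028, 0.1565]
tcp_rot: [3.14, 0.0, 1.631]
wrist_force: [-0.8, 0.7, -3.4]
gripper_width: 0.508
finger_force: 30.0
shift [ 0.0005 -0.0003  0.1359] spin -0.0008 yaw now [3.1400e+00 2.0000e-04 1.6309e+00] at [0.4619 0.0028 0.1565] t 17.15
```

View pics/s2c.png

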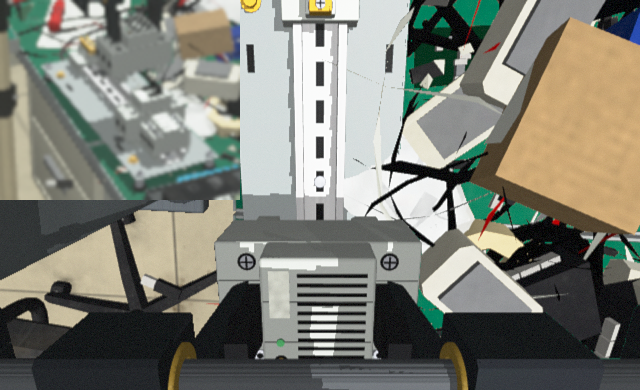

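The supply is held square (shoulders 217–421, rail at 319), and the breaker stands beside the terminals. Lower and press.

```bash
python3 -m creep '[{"x":0,"y":0,"z":0.05,"spin":0},{"x":0,"y":0,"z":0.09,"spin":0},{"x":0,"y":0,"z":0.12,"spin":0},{"x":0,"y":0,"z":0.136,"spin":0},{"x":0,"y":0,"z":0.136,"spin":0},{"x":0,"y":0,"z":0.136,"spin":0},{"x":0,"y":0,"z":0.136,"spin":0},{"x":0,"y":0,"z":0.136,"spin":0}]'
python3 -m creep '[{"x":0,"y":0,"z":0.004,"spin":0},{"x":0,"y":0,"z":0.008,"spin":0},{"x":0,"y":0,"z":0.012,"spin":0},{"x":0,"y":0,"z":0.016,"spin":0},{"x":0,"y":0,"z":0.019,"spin":0},{"x":0,"y":0,"z":0.019,"spin":0},{"x":0,"y":0,"z":0.019,"spin":0},{"x":0,"y":0,"z":0.019,"spin":0}]'
python3 -m creep '[{"x":0,"y":0,"z":0.003,"spin":0},{"x":0,"y":0,"z":0.003,"spin":0},{"x":0,"y":0,"z":0.003,"spin":0}]'
```

```text
time: 18.1
eef_pos: [0.4615, 0.0032, 0.088]
tcp_rot: [3.141, 0.0, 1.632]
wrist_force: [0.3, 0.2, -2.7]
gripper_width: 0.508
finger_force: 30.0
time: 18.9
eef_pos: [0.4628, 0.003, 0.0788]
tcp_rot: [3.138, 0.0, 1.632]
wrist_force: [4.4, -0.9, 2.5]
gripper_width: 0.505
finger_force: 30.0
time: 19.2
eef_pos: [0.4629, 0.003, 0.0787]
tcp_rot: [3.139, 0.001, 1.632]
wrist_force: [1.4, -0.9, 13.2]
gripper_width: 0.51
finger_force: 30.0
```

```bash
python3 -m creep '[{"x":0,"y":0,"z":-0.003,"spin":0},{"x":0,"y":0,"z":-0.003,"spin":0},{"x":0,"y":0,"z":-0.003,"spin":0}]' | grep -E "eef|wrist"
python3 -m creep '[{"x":0,"y":0,"z":0,"spin":0},{"x":0,"y":0,"z":0,"spin":0},{"x":0,"y":0,"z":0,"spin":0},{"x":0,"y":0,"z":0,"spin":0},{"x":0,"y":0,"z":-0.1,"spin":0},{"x":0,"y":0,"z":-0.18,"spin":0},{"x":0,"y":0,"z":-0.18,"spin":0},{"x":0,"y":0,"z":-0.18,"spin":0}]' 0.6
python3 - <<'E'
from h import *
plan([.4595,-.309,.11],np.pi/2+.008)
E
```

```text
eef_pos: [0.4627, 0.0031, 0.0788]
wrist_force: [5.4, -0.7, 3.6]
time: 20.3
eef_pos: [0.4616, 0.0032, 0.1688]
tcp_rot: [3.14, 0.0, 1.632]
wrist_force: [-0.2, 0.1, -0.2]
gripper_width: 0.801
finger_force: 0.0
shift [-0.6229 -0.0423  0.1176] spin 0.0672 yaw now [3.1397e+00 2.0000e-04 1.6316e+00] at [0.4616 0.0032 0.1688] t 20.3
```

```bash
python3 -m creep '[{"x":-0.623,"y":-0.0423,"z":0,"spin":0.067},{"x":-0.623,"y":-0.0423,"z":0,"spin":0.067},{"x":-0.623,"y":-0.0423,"z":0,"spin":0.067},{"x":-0.623,"y":-0.0423,"z":0,"spin":0.067},{"x":-0.623,"y":-0.0423,"z":0,"spin":0.067},{"x":-0.623,"y":-0.0423,"z":0,"spin":0.067},{"x":-0.623,"y":-0.0423,"z":0,"spin":0.067},{"x":-0.623,"y":-0.0423,"z":0.06,"spin":0.067},{"x":-0.623,"y":-0.0423,"z":0.117,"spin":0.067},{"x":-0.623,"y":-0.0423,"z":0.117,"spin":0.067},{"x":-0.623,"y":-0.0423,"z":0.117,"spin":0.067},{"x":-0.623,"y":-0.0423,"z":0.117,"spin":0.067},{"x":-0.623,"y":-0.0423,"z":0.117,"spin":0.067},{"x":-0.623,"y":-0.0423,"z":0.117,"spin":0.067}]'
python3 - <<'E'
from h import *
plan([.4595,-.309,.082],np.pi/2+.008)
E
```

```text
time: 21.7
eef_pos: [0.4599, -0.3094, 0.111]
tcp_rot: [3.14, 0.002, 1.579]
wrist_force: [0.6, -1.0, -0.2]
gripper_width: 0.799
finger_force: 0.0
shift [ 0.0009 -0.0009  0.0579] spin 0.0007 yaw now [3.1395e+00 1.5000e-03 1.5794e+00] at [ 0.4599 -0.3094  0.111 ] t 21.7
```

```bash
python3 -m creep '[{"x":0,"y":0,"z":0.03,"spin":0.001},{"x":0,"y":0,"z":0.05,"spin":0.001},{"x":0,"y":0,"z":0.0575,"spin":0.001},{"x":0,"y":0,"z":0.0575,"spin":0.001},{"x":0,"y":0,"z":0.0575,"spin":0.001},{"x":0,"y":0,"z":0.0575,"spin":0.001},{"x":0,"y":0,"z":0.0575,"spin":0.001}]'
python3 -m creep '[{"x":0,"y":0,"z":0,"spin":0},{"x":0,"y":0,"z":0,"spin":0},{"x":0,"y":0,"z":0,"spin":0},{"x":0,"y":0,"z":0,"spin":0},{"x":0,"y":0,"z":0,"spin":0},{"x":0,"y":0,"z":0,"spin":0},{"x":0,"y":0,"z":0,"spin":0}]' -1.0
python3 - <<'E'
from h import *
plan([.462-.0607*.052,.052,.13],np.pi/2+.0607)
E
```

```text
time: 22.4
eef_pos: [0.4593, -0.3093, 0.0811]
tcp_rot: [3.141, 0.0, 1.578]
wrist_force: [0.4, -0.5, 0.6]
gripper_width: 0.797
finger_force: 0.0
time: 23.1
eef_pos: [0.4594, -0.3093, 0.0811]
tcp_rot: [3.141, 0.001, 1.578]
wrist_force: [2.3, -0.8, 1.3]
gripper_width: 0.509
finger_force: 30.0
shift [ 0.7224  0.0042 -0.0983] spin -0.068 yaw now [3.1406e+00 5.0000e-04 1.5781e+00] at [ 0.4594 -0.3093  0.0811] t 23.1
```

```bash
python3 -m creep '[{"x":0,"y":0,"z":-0.1,"spin":0},{"x":0,"y":0,"z":-0.2,"spin":0},{"x":0.0,"y":0.0,"z":-0.2,"spin":0},{"x":0.1,"y":0,"z":-0.2,"spin":-0.02},{"x":0.2,"y":0.001,"z":-0.2,"spin":-0.04},{"x":0.3,"y":0.002,"z":-0.2,"spin":-0.06},{"x":0.4,"y":0.002,"z":-0.2,"spin":-0.068},{"x":0.5,"y":0.003,"z":-0.2,"spin":-0.068},{"x":0.6,"y":0.004,"z":-0.2,"spin":-0.068},{"x":0.7,"y":0.0042,"z":-0.2,"spin":-0.068},{"x":0.7224,"y":0.0042,"z":-0.2,"spin":-0.068},{"x":0.7224,"y":0.0042,"z":-0.2,"spin":-0.068},{"x":0.7224,"y":0.0042,"z":-0.2,"spin":-0.068},{"x":0.7224,"y":0.0042,"z":-0.2,"spin":-0.068},{"x":0.7224,"y":0.0042,"z":-0.15,"spin":-0.068},{"x":0.7224,"y":0.0042,"z":-0.15,"spin":-0.068},{"x":0.7224,"y":0.0042,"z":-0.15,"spin":-0.068},{"x":0.7224,"y":0.0042,"z":-0.15,"spin":-0.068},{"x":0.7224,"y":0.0042,"z":-0.15,"spin":-0.068}]'
python3 - <<'E'
from h import *
plan([.462-.0607*.052,.052,.0885],np.pi/2+.0607)
E
```

```text
time: 25.0
eef_pos: [0.4592, 0.0518, 0.1567]
tcp_rot: [3.14, 0.0, 1.631]
wrist_force: [0.7, -0.6, -1.3]
gripper_width: 0.509
finger_force: 30.0
shift [ 0.0004 -0.0008  0.1364] spin -0.0008 yaw now [3.14   0.     1.6309] at [0.4592 0.0518 0.1567] t 25.0
```

```bash
python3 -m creep '[{"x":0,"y":0,"z":0.05,"spin":0},{"x":0,"y":0,"z":0.09,"spin":0},{"x":0,"y":0,"z":0.12,"spin":0},{"x":0,"y":0,"z":0.136,"spin":0},{"x":0,"y":0,"z":0.136,"spin":0},{"x":0,"y":0,"z":0.136,"spin":0},{"x":0,"y":0,"z":0.136,"spin":0},{"x":0,"y":0,"z":0.136,"spin":0}]'
python3 -m creep '[{"x":0,"y":0,"z":0.004,"spin":0},{"x":0,"y":0,"z":0.008,"spin":0},{"x":0,"y":0,"z":0.012,"spin":0},{"x":0,"y":0,"z":0.016,"spin":0},{"x":0,"y":0,"z":0.019,"spin":0},{"x":0,"y":0,"z":0.019,"spin":0},{"x":0,"y":0,"z":0.019,"spin":0},{"x":0,"y":0,"z":0.019,"spin":0}]'
python3 -m creep '[{"x":0,"y":0,"z":0.003,"spin":0},{"x":0,"y":0,"z":0.003,"spin":0},{"x":0,"y":0,"z":0.003,"spin":0}]'
```

```text
time: 25.8
eef_pos: [0.4589, 0.0522, 0.0885]
tcp_rot: [3.14, 0.0, 1.632]
wrist_force: [-0.3, -1.0, -1.5]
gripper_width: 0.508
finger_force: 30.0
time: 26.6
eef_pos: [0.46, 0.0522, 0.079]
tcp_rot: [3.138, -0.0, 1.632]
wrist_force: [4.9, -0.2, 1.6]
gripper_width: 0.512
finger_force: 30.0
time: 26.9
eef_pos: [0.4601, 0.0523, 0.0788]
tcp_rot: [3.139, 0.0, 1.632]
wrist_force: [1.6, 1.4, 12.4]
gripper_width: 0.51
finger_force: 30.0
```

Home too (seat height .079). Now the relay.

```bash
python3 -m creep '[{"x":0,"y":0,"z":-0.003,"spin":0},{"x":0,"y":0,"z":-0.003,"spin":0},{"x":0,"y":0,"z":-0.003,"spin":0}]' | grep -E "eef|wrist"
python3 -m creep '[{"x":0,"y":0,"z":0,"spin":0},{"x":0,"y":0,"z":0,"spin":0},{"x":0,"y":0,"z":0,"spin":0},{"x":0,"y":0,"z":0,"spin":0},{"x":0,"y":0,"z":-0.1,"spin":0},{"x":0,"y":0,"z":-0.18,"spin":0},{"x":0,"y":0,"z":-0.18,"spin":0},{"x":0,"y":0,"z":-0.18,"spin":0}]' 0.6
python3 - <<'E'
from h import *
plan([.5708,-.3475,.11],np.pi/2-.08)
E
```

```text
eef_pos: [0.46, 0.0523, 0.079]
wrist_force: [5.5, 0.7, 1.9]
time: 28.0
eef_pos: [0.4589, 0.0522, 0.1691]
tcp_rot: [3.14, 0.0, 1.632]
wrist_force: [0.7, 0.6, -0.1]
gripper_width: 0.8
finger_force: 0.0
shift [-0.8115  0.1747  0.1185] spin 0.1792 yaw now [3.1397 0.     1.6316] at [0.4589 0.0522 0.1691] t 28.0
```

```bash
python3 -m creep '[{"x":-0.8115,"y":0.1747,"z":0,"spin":0.179},{"x":-0.8115,"y":0.1747,"z":0,"spin":0.179},{"x":-0.8115,"y":0.1747,"z":0,"spin":0.179},{"x":-0.8115,"y":0.1747,"z":0,"spin":0.179},{"x":-0.8115,"y":0.1747,"z":0,"spin":0.179},{"x":-0.8115,"y":0.1747,"z":0,"spin":0.179},{"x":-0.8115,"y":0.1747,"z":0,"spin":0.179},{"x":-0.8115,"y":0.1747,"z":0,"spin":0.179},{"x":-0.8115,"y":0.1747,"z":0,"spin":0.179},{"x":-0.8115,"y":0.1747,"z":0.06,"spin":0.179},{"x":-0.8115,"y":0.1747,"z":0.118,"spin":0.179},{"x":-0.8115,"y":0.1747,"z":0.118,"spin":0.179},{"x":-0.8115,"y":0.1747,"z":0.118,"spin":0.179},{"x":-0.8115,"y":0.1747,"z":0.118,"spin":0.179},{"x":-0.8115,"y":0.1747,"z":0.118,"spin":0.179},{"x":-0.8115,"y":0.1747,"z":0.118,"spin":0.179}]'
python3 - <<'E'
from h import *
plan([.5708,-.3475,.082],np.pi/2-.08)
E
```

```text
time: 29.6
eef_pos: [0.5712, -0.3478, 0.111]
tcp_rot: [3.139, 0.001, 1.491]
wrist_force: [0.2, 0.1, -0.1]
gripper_width: 0.801
finger_force: 0.0
shift [ 0.0007 -0.0009  0.0581] spin 0.0007 yaw now [3.1392e+00 1.3000e-03 1.4913e+00] at [ 0.5712 -0.3478  0.111 ] t 29.6
```

```bash
python3 -m creep '[{"x":0,"y":0,"z":0.03,"spin":0.001},{"x":0,"y":0,"z":0.05,"spin":0.001},{"x":0,"y":0,"z":0.0575,"spin":0.001},{"x":0,"y":0,"z":0.0575,"spin":0.001},{"x":0,"y":0,"z":0.0575,"spin":0.001},{"x":0,"y":0,"z":0.0575,"spin":0.001},{"x":0,"y":0,"z":0.0575,"spin":0.001}]'
python3 -m creep '[{"x":0,"y":0,"z":0,"spin":0},{"x":0,"y":0,"z":0,"spin":0},{"x":0,"y":0,"z":0,"spin":0},{"x":0,"y":0,"z":0,"spin":0},{"x":0,"y":0,"z":0,"spin":0},{"x":0,"y":0,"z":0,"spin":0},{"x":0,"y":0,"z":0,"spin":0}]' -1.0
python3 - <<'E'
from h import *
plan([.462-.0607*.0852,.0852,.13],np.pi/2+.0607)
E
```

```text
time: 30.3
eef_pos: [0.5702, -0.3476, 0.0807]
tcp_rot: [-3.142, 0.0, 1.49]
wrist_force: [-1.5, -0.7, -0.8]
gripper_width: 0.796
finger_force: 0.0
time: 31.0
eef_pos: [0.5703, -0.3476, 0.0806]
tcp_rot: [3.141, 0.0, 1.49]
wrist_force: [-1.6, 0.0, 0.8]
gripper_width: 0.509
finger_force: 30.0
shift [ 0.8445 -0.2959 -0.0989] spin -0.18 yaw now [3.1415e+00 1.0000e-04 1.4901e+00] at [ 0.5703 -0.3476  0.0806] t 31.0
```

```bash
python3 -m creep '[{"x":0,"y":0,"z":-0.1,"spin":0},{"x":0,"y":0,"z":-0.2,"spin":0},{"x":0.0,"y":0.0,"z":-0.2,"spin":0},{"x":0.09,"y":-0.03,"z":-0.2,"spin":-0.02},{"x":0.18,"y":-0.06,"z":-0.2,"spin":-0.05},{"x":0.27,"y":-0.095,"z":-0.2,"spin":-0.08},{"x":0.36,"y":-0.126,"z":-0.2,"spin":-0.12},{"x":0.45,"y":-0.158,"z":-0.2,"spin":-0.15},{"x":0.54,"y":-0.19,"z":-0.2,"spin":-0.18},{"x":0.63,"y":-0.22,"z":-0.2,"spin":-0.18},{"x":0.72,"y":-0.252,"z":-0.2,"spin":-0.18},{"x":0.8,"y":-0.28,"z":-0.2,"spin":-0.18},{"x":0.8445,"y":-0.296,"z":-0.2,"spin":-0.18},{"x":0.8445,"y":-0.296,"z":-0.2,"spin":-0.18},{"x":0.8445,"y":-0.296,"z":-0.2,"spin":-0.18},{"x":0.8445,"y":-0.296,"z":-0.15,"spin":-0.18},{"x":0.8445,"y":-0.296,"z":-0.15,"spin":-0.18},{"x":0.8445,"y":-0.296,"z":-0.15,"spin":-0.18},{"x":0.8445,"y":-0.296,"z":-0.15,"spin":-0.18},{"x":0.8445,"y":-0.296,"z":-0.15,"spin":-0.18}]'
python3 - <<'E'
from h import *
plan([.462-.0607*.0852,.0852,.0885],np.pi/2+.0607); snap("wrist","r2")
E
```

```text
time: 33.0
eef_pos: [0.4575, 0.0849, 0.1564]
tcp_rot: [3.14, -0.0, 1.631]
wrist_force: [-0.0, 0.3, -1.3]
gripper_width: 0.505
finger_force: 30.0
shift [ 0.0007 -0.0015  0.1358] spin -0.001 yaw now [ 3.1401e+00 -1.0000e-04  1.6307e+00] at [0.4575 0.0849 0.1564] t 33.0
```

View pics/r2.png

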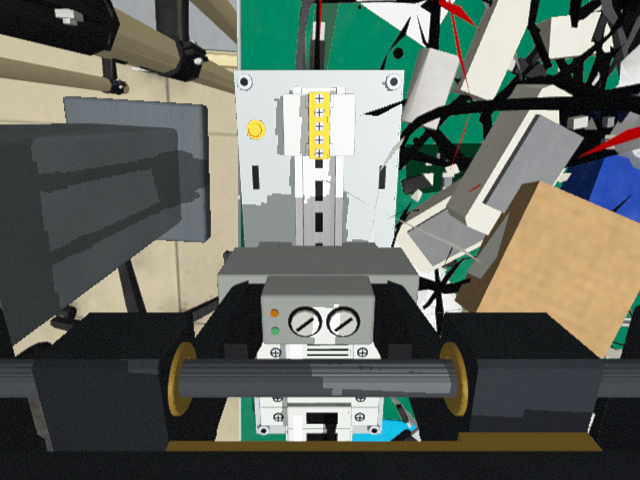

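The relay is held square (shoulders 218–417, rail at 319), with space before the brass bar. Lower and press.

```bash
python3 -m creep '[{"x":0,"y":-0.001,"z":0.05,"spin":0},{"x":0,"y":-0.001,"z":0.09,"spin":0},{"x":0,"y":-0.001,"z":0.12,"spin":0},{"x":0,"y":-0.001,"z":0.136,"spin":0},{"x":0,"y":-0.001,"z":0.136,"spin":0},{"x":0,"y":-0.001,"z":0.136,"spin":0},{"x":0,"y":-0.001,"z":0.136,"spin":0},{"x":0,"y":-0.001,"z":0.136,"spin":0}]'
python3 -m creep '[{"x":0,"y":0,"z":0.004,"spin":0},{"x":0,"y":0,"z":0.008,"spin":0},{"x":0,"y":0,"z":0.012,"spin":0},{"x":0,"y":0,"z":0.016,"spin":0},{"x":0,"y":0,"z":0.019,"spin":0},{"x":0,"y":0,"z":0.019,"spin":0},{"x":0,"y":0,"z":0.019,"spin":0},{"x":0,"y":0,"z":0.019,"spin":0}]'
python3 -m creep '[{"x":0,"y":0,"z":0.004,"spin":0},{"x":0,"y":0,"z":0.004,"spin":0},{"x":0,"y":0,"z":0.004,"spin":0}]'
```

```text
time: 33.85
eef_pos: [0.4566, 0.0853, 0.0881]
tcp_rot: [3.141, -0.0, 1.631]
wrist_force: [0.8, 0.1, -1.7]
gripper_width: 0.509
finger_force: 30.0
time: 34.65
eef_pos: [0.458, 0.0854, 0.0788]
tcp_rot: [3.138, -0.0, 1.632]
wrist_force: [4.5, -0.3, 1.8]
gripper_width: 0.507
finger_force: 30.0
time: 34.95
eef_pos: [0.4582, 0.0855, 0.0785]
tcp_rot: [3.138, -0.0, 1.632]
wrist_force: [1.4, -0.4, 15.4]
gripper_width: 0.507
finger_force: 30.0
```

```bash
python3 -m creep '[{"x":0,"y":0,"z":-0.004,"spin":0},{"x":0,"y":0,"z":-0.004,"spin":0},{"x":0,"y":0,"z":-0.004,"spin":0}]' | grep -E "eef|wrist"
python3 -m creep '[{"x":0,"y":0,"z":0,"spin":0},{"x":0,"y":0,"z":0,"spin":0},{"x":0,"y":0,"z":0,"spin":0},{"x":0,"y":0,"z":0,"spin":0},{"x":0,"y":0,"z":-0.1,"spin":0},{"x":0,"y":0,"z":-0.2,"spin":0},{"x":-0.05,"y":0,"z":-0.28,"spin":0},{"x":-0.12,"y":0,"z":-0.34,"spin":0},{"x":-0.2,"y":0,"z":-0.36,"spin":0},{"x":-0.24,"y":0,"z":-0.36,"spin":0},{"x":-0.24,"y":0,"z":-0.36,"spin":0},{"x":-0.24,"y":0,"z":-0.36,"spin":0},{"x":-0.24,"y":0,"z":-0.36,"spin":0},{"x":-0.24,"y":0,"z":-0.36,"spin":0}]' 1.0
python3 - <<'E'
from h import *
snap("wrist","f1"); snap("side","f1s")
r=lambda im,s:cv2.resize(im,None,fx=s,fy=s,interpolation=cv2.INTER_CUBIC)
a=r(cv2.imread("pics/f1.png")[0:300,180:460],2)[:, :400+40]
b=r(cv2.imread("pics/f1s.png")[210:310,230:350],3)
h=np.zeros((600,800,3),np.uint8); h[:,:440]=a; h[:300,440:800]=b; cv2.imwrite("pics/f1c.png",h)
E
```

```text
eef_pos: [0.458, 0.0854, 0.0787]
wrist_force: [6.1, 1.0, 2.0]
time: 36.65
eef_pos: [0.4631, -0.0335, 0.2573]
tcp_rot: [-3.14, -0.001, 1.633]
wrist_force: [0.6, -0.3, 0.2]
gripper_width: 1.0
finger_force: 0.0
```

View pics/f1c.png

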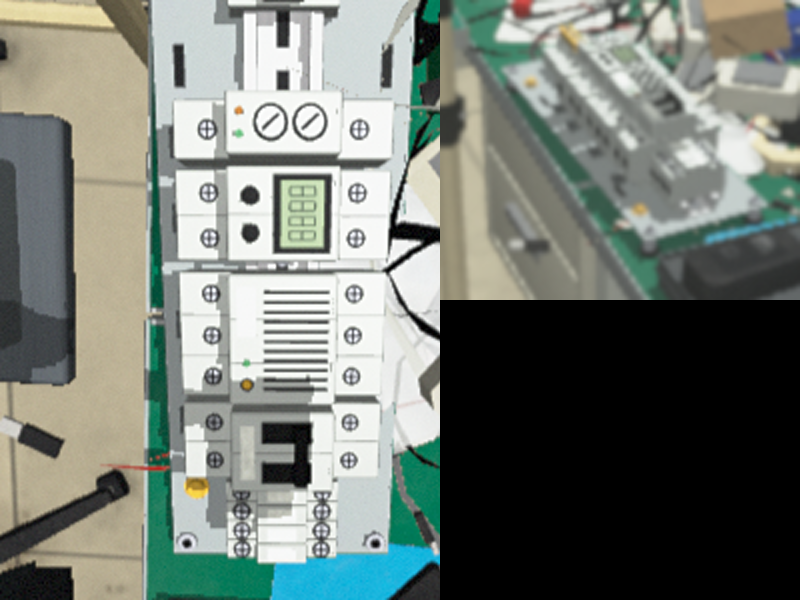

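All four stand square in order. Check the positions from the screws at seated height.

Run:
```python
from h import *
c=cam("f1"); f=lambda p:(np.array(p)+.5)/2-.5+[180,0]
D={"term":[(241,511),(242,530),(243,549),(322,511),(321,530),(321,549)],"breaker":[(214,423),(215,460),(350,423),(348,460)],"supply":[(211,294),(212,335),(213,376),(354,293),(353,335),(351,376)],
"meter":[(208,193),(209,238),(357,193),(355,238)],"relay":[(207,129),(359,129)]}
u=np.array([-.0607,.9982]);n=np.array([.9982,.0607])
for k,A in D.items():
    P=np.array([onz(c,f(a),.076 if k!="term" else .07) for a in A]); h=len(A)//2; m=P.mean(0)[:2]-[.462,0]; v=P[h:].mean(0)-P[:h].mean(0)
    print(k,"s",(m@u).round(4),"off",(m@n).round(4),"yaw",np.arctan2(v[1],v[0]).round(3),"span",np.hypot(*v[:2]).round(4))
t=camera_info("top"); 
for tag,z in(("adapter",.04),):
    a=cv2.imread("pics/top0.png"); b=grab_frame("top"); 
    for nme,(y0,y1,x0,x1) in {"adapter":(245,297,390,420),"driver":(240,280,135,195)}.items():
        print(nme,"mean diff",cv2.absdiff(a[y0:y1,x0:x1],b[y0:y1,x0:x1]).mean().round(2))
```

```text
term s -0.0924 off 0.0003 yaw 0.064 span 0.0386
breaker s -0.0462 off 0.0001 yaw 0.064 span 0.0619
supply s 0.0024 off 0.0001 yaw 0.066 span 0.062
meter s 0.0524 off -0.0002 yaw 0.063 span 0.0621
relay s 0.0858 off -0.0001 yaw 0.063 span 0.062
adapter mean diff 5.44
driver mean diff 8.81
```

```bash
python3 -c 'from cell import arm;print(arm.sign_off())'
```

```text
the job is handed in; nothing more can be done
None
```

All four modules are clipped onto the rail from the terminals in the order breaker, supply, meter, relay, pressed home and released. In the last wrist picture the gaps measured 3–5 mm, and each module was within 1 mm of the centre line. The job was handed in at about 37 s of the 109 s allowed, and the hand-in gave no verdict.

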